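# Set up the demagnetiser for the governor's steel parts

## Task

The nickel-plated spool valve and the blued steel dowel are to be demagnetised: lay them in the two pockets of the brown-walled tray on the coil table, one to a pocket, lengthwise and flat on the pocket floor, set down gently rather than dropped, and turn the black field dial on the control desk until its white pointer stands at the red tab. Leave the red tab as it is set, and leave the other parts and tools where they lie.

Things in the scene. Friction and masses are not known exactly. Their poses are not given: they have to be found in the camera images.
- field_dial (a joint): Angle (rad) of the field dial: a black bar knob on a round skirt, in the middle of the 35 degree sloping front of the control desk. 0 is the scale's low end (seven o'clock facing the slope); grows clockwise seen from above the slope; stops at 0 and 5.236. Black ticks every 10 degrees. Its white pointer line runs along half the bar to the skirt's edge. Friction 0.1 N m; it stays where left.
- set_tab (a joint): Angle of the red tab clamped on the rim of the dial's scale, this job's setting. Same zero and direction as the dial: the dial is on the mark when both values are equal. At the start it stands 0.6 to 2.1 rad clockwise of the dial. Holds against light touches; do not shift it.
- dial_grip (a point): On the dial's axis, 33 mm out from the panel, inside the bar grip (70 long, 20 wide, 30 tall, square sided, on a skirt 88 across), 7 mm below its top, 23 mm above the skirt. Turns with the dial: x along the bar to the pointer end, y across it, z out along the axis, leaning 35 degrees from vertical to the desk's front. Free for 25 mm beside the bar.
- dial_pointer (a point): End of the dial's white pointer, 48 mm from the dial's axis, 7 mm out from the panel. Turns with the dial.
- tab_point (a point): Inner point of the red tab, 48 mm from the dial's axis, 7 mm out from the panel: the dial pointer must stand here. The tab is about 29 mm long radially, 3.5 to 10 mm wide, and its top is 8.5 mm out from the panel.
- control_desk: Cream wedge-shaped control desk, 165 mm deep, 230 mm wide, 125 mm high at the back, fixed to the bench. Origin at the bench under its middle; x points from its front to its back, z up. The front slopes up at 35 degrees, from 30 mm high at x = -80 mm to 125 mm at x = 55 mm.
- coil_table: Cream box with a two-pocket tray on top (brown walls, dark floor), 200 mm by 196 mm, 90 mm high to the tray's rim, fixed to the bench. Origin at the bench under its middle; x along the pockets.
- pocket_left (a point): Centre of the floor of one tray pocket, 74 mm above the bench; x along the pocket, y across, z up. The pocket is 154 mm long, 42 mm wide, 16 mm deep; its side walls are cut away to the floor over the middle 72 mm, so that fingers can stand beside a part. The other pocket lies parallel, 90 mm away.
- pocket_right (a point): The same for the other pocket. Either part may lie in either pocket.
- spool_valve: Nickel-plated spool valve lying on the bench: three lands of 30 mm diameter (two 24 mm long at the ends, one 26 mm long in the middle) joined by 19 mm thin stems; 130 mm long, about 0.5 kg. Origin at its middle, on its axis (15 mm above what it lies on); x along its length. Grip it by the middle land.
- dowel: Blued (dark blue) steel dowel lying on the bench: plain pin 26 mm in diameter, 110 mm long, about 0.44 kg. Origin at its middle, on its axis (13 mm above what it lies on); x along its length.
- thrust_washer: Bronze thrust washer, 90 mm outside, 48 mm bore, 10 mm thick, lying on the bench. Origin at the centre of its underside. Leave it.
- guide_bush: Brass guide bush, 52 mm diameter, 45 mm tall, standing on the bench. Origin at the centre of its underside. Leave it.
- relay_housing: Green enamel relay housing, 120 x 100 mm, 106 mm tall, at the back of the bench. Origin at the centre of its underside. Leave it.
- spanner: Steel spanner 180 mm long lying flat. Leave it.
- mallet: Hammer 200 mm long lying on the bench. Leave it.
Mind the look-alikes: they are no part of the job. Leave any green or yellow look-alike of the dowel alone. Leave any orange look-alike of the spool_valve alone.

How it is judged:
By the outcome, as a careful person would: the job done as asked, in the order asked, and still so for the second after the job is handed in, with the robot touching nothing.
It also fails if it takes over 72 s, if anything falls off the work surface, if the arm or the gripper's body presses on something with over 40 N, if the wrist force passes 120 N, or if a joint passes its speed limit or range.

## Robot

A 6-joint arm with a two-finger parallel gripper is mounted at the origin on the work surface. World frame = base frame: x ahead of the robot, y to its left, z up, the work surface at z = 0. Lengths are in m, angles in degrees, forces in N, time in s.
With the tool pointing down it reaches from about 0.3 to 0.95 m from the base axis. Payload 3.1 kg.
Tool frame: the origin (TCP) lies at the very end of the fingers, on their centre line; the grasp point (between the pads) lies 19 mm behind it; z points along the fingers, y is the line along which they close (so a half turn about z gives the same grasp; the last joint's range is limited). The gripper opens to 85 mm and grips with 20 to 120 N. Pads are 22 mm wide; open, the fingers measure 114 mm over their backs; the gripper's body (76 mm by 85 mm) begins 54 mm behind the grasp point. The pads swing forward as they close: fully open they stand 13 mm farther back than shut.
Start: joints at [68.944, 17.653, 93.61, -0, 68.738, -3.994], TCP at [0.183, 0.597, 0.231] pointing down, gripper open.
Joint ranges: [-175.34, 175.34], [-45.06, 112.39], [2.9, 150.54], [-68.45, 248.45], [3.09, 151.38], [-168.51, 168.51]. Speed limits (degrees/s): [159.86, 159.86, 180, 180, 180, 180].

## Interface

Orientations are given as a 3x3 rotation matrix whose columns are the frame's x, y, z axes.
In Python, from plant import r gives the robot as it stands. The module is installed in compiled form; this text tells all that it offers.
- The arm moves only by the tool servo_tool, never from a script. Its argument "series" is one flat list of numbers, 7 for each row, row after row: the shift along the tool's x, y, z in m, then the turn, a rotation vector about the tool's x, y, z in rad, then the finger opening in m, from 0 to 0.0854. A call has 1 to 20 rows; each row shifts and turns the commanded pose from where the row before left it, along the tool's axes as they then stand; what a row does not reach is not made up. A row lasts 1/8 s, in which the tool goes at most 62.5 mm and 10.7 degrees, less where a joint would pass 70% of its speed; a pose out of reach is approached as far as the arm can. A call is refused whole if a number of a shift passes 0.0625 or a number of a turn 0.188, either way. A call with a gripper value outside its range is refused whole. The fingers move at their own pace and stop on an object; "force" is the grip in N (left out, the last holds). Time passes only in rows, so rows that do not move let the fingers close. It gives the time, the measured TCP pose, the force, the opening and the grip force at its end, in the units of the state.
- r.get_obs(): the state, without advancing time (a new reading comes with each control period).
- r.snapshot(name): name is "side" or "top"; returns the picture (480x640x3 uint8, red, green, blue); there is no depth.
- r.camera_params(name): a dict with "fx", "fy", "cx", "cy" (pixels), "dist_coeffs" ([k1, k2, p1, p2, k3] as OpenCV has them; the pictures are not rectified), "pose" (4x4, takes a point from camera to world coordinates). Camera axes: x right, y down, z forward; pixel columns grow to the right and rows downward; lengths in m; the calibration is good to about 2 mm. A picture is of the moment at which its call begins. camera_params takes no time and is no camera call.
- r.hand_in(): hands the job in; it is judged then, once.
The state is a dict: "t": time; "joint_positions": joint angles; "joint_vel": joint speeds; "joint_efforts": joint torques, N m; "tcp_pos": TCP position; "tool_rot": TCP orientation; "force": force on the tool from outside, world axes, zero at the start; "ft_torque": the same for the moment, N m; "gripper_width": finger opening in m; "finger_force": force on a finger pad.
Only numpy, scipy, OpenCV 4.12 (cv2) and the standard library are available. Lean on these libraries where they do the work, as an engineer would, in place of code of your own. Each camera call takes 0.05 s, during which the arm holds its last target. There are 200 camera calls.

## Working session

There is one attempt and no reset: what is moved stays moved. The work goes in short steps, Python scripts to look and compute and a tool call to move; the robot and the scene stay as the last step left them, time stands still between calls to the robot, and variables do not carry over. Pictures are saved under pics/ and viewed, at most 10 in all, crops included, and the job is handed in when it is done.

Besides the shell and the picture viewer there is one more tool, called after "Call:" in YAML: its name, and indented under it one key for each argument. servo_tool: Moves the arm, as the interface text tells. Its arguments: {"type":"object","properties":{"series":{"type":"array","items":{"type":"number"}},"force":{"type":"number"}},"required":["series"]}

```bash
mkdir -p pics; python3 - <<'E'
from plant import r
import cv2,json
for n in("top","side"):
    cv2.imwrite(f"pics/{n}0.png",r.snapshot(n)[:,:,::-1])
    p=r.camera_params(n); print(n,p)
o=r.get_obs(); print(o)
E
```

```text
top {'fx': 547.3052723505449, 'fy': 547.3052723505449, 'cx': 317.3897551134192, 'cy': 242.43345428358492, 'dist_coeffs': array([-0.08751768,  0.        ,  0.        ,  0.        ,  0.        ]), 'pose': array([[ 0.02333984, -0.98878953,  0.14748056,  0.3556227 ],
       [-0.9997045 , -0.02408655, -0.00327898,  0.12389279],
       [ 0.00679452, -0.14736045, -0.98905952,  1.35740414],
       [ 0.        ,  0.        ,  0.        ,  1.        ]])}
side {'fx': 591.1466075061708, 'fy': 591.1466075061708, 'cx': 319.2167400518687, 'cy': 237.8850244825511, 'dist_coeffs': array([-0.12134234,  0.        ,  0.        ,  0.        ,  0.        ]), 'pose': array([[-0.90199844, -0.2338926 ,  0.3628954 , -0.00593353],
       [-0.43111509,  0.53312902, -0.72795139,  1.21735266],
       [-0.02320763, -0.8130607 , -0.58171617,  0.97777999],
       [ 0.        ,  0.        ,  0.        ,  1.        ]])}
{'t': 0.1, 'joint_positions': array([ 6.89449358e+01,  1.77010935e+01,  9.36842761e+01, -2.97192226e-05,
        6.87391295e+01, -3.99218774e+00]), 'joint_vel': array([ 0.00289681, -0.13580955, -0.13738   ,  0.02930508,  0.07928403,
       -0.0174733 ]), 'joint_efforts': array([-9.65980098e-05, -4.16411912e+01, -2.77645147e+01, -1.63516006e-04,
        4.02397534e-03, -2.41434520e-06]), 'tcp_pos': array([0.18312107, 0.59675989, 0.23012775]), 'tool_rot': array([[-9.55983328e-01,  2.93419952e-01, -7.80202235e-04],
       [ 2.93420951e-01,  9.55981189e-01, -2.02801798e-03],
       [ 1.50797721e-04, -2.16767906e-03, -9.99997639e-01]]), 'force': array([ 0.12552818,  0.48414754, -0.2763567 ]), 'ft_torque': array([0.0229015 , 0.02425079, 0.00016277]), 'finger_force': 0.0, 'gripper_width': 0.08581735941963545}
```

View pics/top0.png

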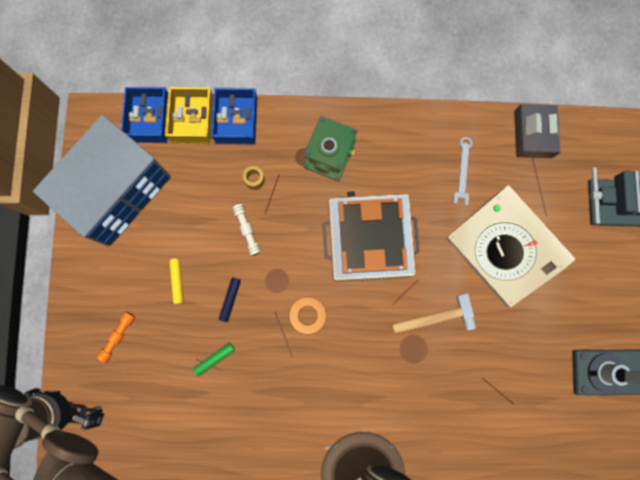

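View pics/side0.png

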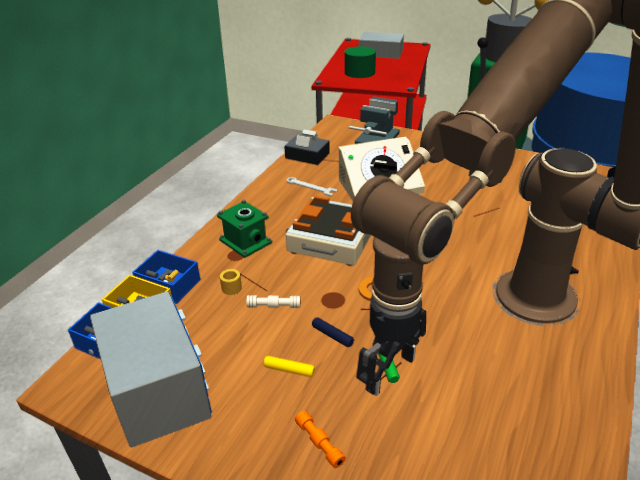

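Top picture: the spool candidates are nickel (246,229) and orange (116,337). The dowel candidates are dark blue (230,300), yellow (176,281) and green (213,360). I choose the nickel spool and the dark blue dowel. The tray is at about (372,237) and the dial at (505,250). Next is one close crop montage.

```bash
python3 - <<'E'
import cv2,numpy as np
a=cv2.imread("pics/top0.png")
def c(x,y,w,h,s): return cv2.resize(a[y:y+h,x:x+w],None,fx=s,fy=s,interpolation=cv2.INTER_CUBIC)
A=c(205,195,70,140,4)      #280x560 parts
B=c(320,185,100,100,5)  #500x500
m=np.zeros((560,790,3),np.uint8); m[:560,:280]=A; m[:500,285:785]=B
cv2.imwrite("pics/m1.png",m)
cv2.imwrite("pics/dial.png",c(460,205,90,90,6))
E
```

```text
(no output)
```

View pics/m1.png

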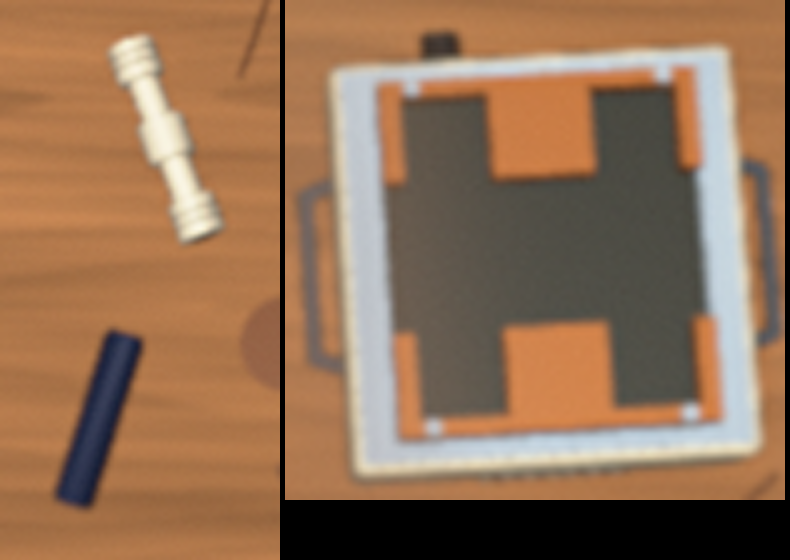

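View pics/dial.png

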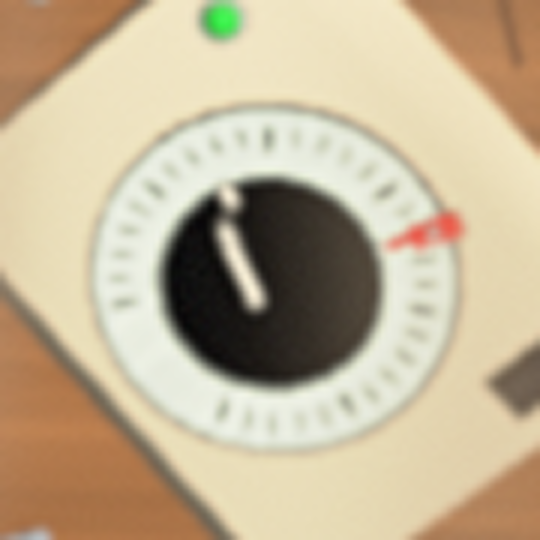

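The crops confirm the nickel spool (middle land at about 246.5,229.5) and the dark blue dowel (middle at about 229.5,299.4). The tray pockets run up and down the picture. The dial's scale gap faces lower left. The pointer is at the upper left, and the red tab's point is at crop (388,245).

```bash
cat > h.py <<'E'
import numpy as np,cv2
from plant import r
from scipy.optimize import least_squares
from scipy.spatial.transform import Rotation as R
def cam(n):
    p=r.camera_params(n);K=np.array([[p['fx'],0,p['cx']],[0,p['fy'],p['cy']],[0,0,1.]]);return K,p['dist_coeffs'],p['pose']
def unp(n,px,z):
    K,d,T=cam(n);q=cv2.undistortPoints(np.array(px,float).reshape(-1,1,2),K,d)[:,0]
    D=np.c_[q,np.ones(len(q))]@T[:3,:3].T;s=(z-T[2,3])/D[:,2];return T[:3,3]+s[:,None]*D
def prj(n,P):
    K,d,T=cam(n);I=np.linalg.inv(T);return cv2.projectPoints(np.array(P,float).reshape(-1,3),cv2.Rodrigues(I[:3,:3])[0],I[:3,3],K,d)[0][:,0]
def crop(px,x0,y0,s): return (np.array(px,float)+.5)/s-.5+[x0,y0]
E
cat > m.py <<'E'
from h import *
np.set_printoptions(precision=4,suppress=True)
def yaw(v): return np.degrees(np.arctan2(v[1],v[0]))
sp=unp("top",crop([[129,42],[202,237],[166,138]],205,195,4),.016);print("spool",sp,yaw(sp[0]-sp[1]),np.linalg.norm(sp[0]-sp[1]),(sp[0]+sp[1])/2)
print("side spool",unp("side",[[273,301]],.015))
dw=unp("top",crop([[124,336],[75,500]],205,195,4),.015);print("dowel",dw,yaw(dw[0]-dw[1]),np.linalg.norm(dw[0]-dw[1]),dw.mean(0))
print("side dowel",unp("side",[[332,332]],.013))
b=unp("top",crop([[93,85],[407,67],[435,420],[115,438]],320,185,5),.09);c=b.mean(0)
u=(b[0]+b[1]-b[2]-b[3]);u/=np.linalg.norm(u);v=np.array([-u[1],u[0],0])
print("tray",c,yaw(u),yaw(b[0]+b[3]-b[1]-b[2])-90,"sizes",np.linalg.norm(b[0]-b[3]),np.linalg.norm(b[0]-b[1]),"pockets",c+.045*v,c-.045*v)
# dial
tk=crop([[124,302],[153,188],[267,138],[388,190],[423,310],[348,408],[222,410]],460,205,6)
def axes(psi):  # desk yaw: x to back
    Z=R.from_euler('z',psi).as_matrix();t=np.radians(35)
    up=Z@[np.cos(t),0,np.sin(t)];n=Z@[-np.sin(t),0,np.cos(t)];left=Z@[0,1,0];return up,left,n
def dp(q,th,rad,out):
    up,le,n=axes(q[2]);a=th-np.radians(150) # clockwise from 12
    return np.array([q[0],q[1],.0775])+rad*(np.cos(a)*up-np.sin(a)*le)+out*n
f=lambda q:(prj("top",[dp(q,np.radians(50*i),q[3],.001) for i in range(7)])-tk).ravel()
s=least_squares(f,[.35,-.3,-.8,.06]);q=s.x;print("dial",q,np.degrees(q[2]),s.fun)
def ang(pts,rad,out):
    g=lambda w:(prj("top",[dp(q,w[0],rr,out) for rr in rad])-pts).ravel()
    return min((least_squares(g,[x]) for x in(.5,2,3.5)),key=lambda s:s.cost)
for nm,pt,rad,out in(("tab",[[388,245]],[.048],.007),("ptr",[[229,187]],[.048],.008),("bar",[[221,224],],[.034],.040)):
    s=ang(crop(pt,460,205,6),rad,out);print(nm,s.x,s.fun)
print("axes",axes(q[2]),"centre",dp(q,0,0,0))
np.save("q.npy",q)
E
python3 m.py
```

```text
spool [[0.6453 0.3234 0.016 ]
 [0.5233 0.2726 0.016 ]
 [0.5848 0.2975 0.016 ]] 22.622871096193478 0.1321065040315304 [0.5843 0.298  0.016 ]
side spool [[0.5839 0.2975 0.015 ]]
dowel [[0.4609 0.3183 0.015 ]
 [0.3601 0.344  0.015 ]] -14.279930569021463 0.10404390706147901 [0.4105 0.3312 0.015 ]
side dowel [[0.4086 0.3338 0.013 ]]
tray [ 0.566  -0.0086  0.09  ] 4.491102423536343 4.696864811727949 sizes 0.16802935691298854 0.14986788190839406 pockets [0.5625 0.0363 0.09  ] [ 0.5695 -0.0534  0.09  ]
dial [ 0.5358 -0.3284 -0.8397  0.0588] -48.108732862911424 [-0.0037  0.0804  0.0646 -0.0287  0.1918 -0.1181 -0.0742  0.0662 -0.0866
 -0.0521  0.0206 -0.286  -0.1138  0.3447]
tab [2.9537] [-0.3179  0.1309]
ptr [1.4061] [-0.6866 -2.0915]
bar [1.3617] [0.2707 0.7327]
axes (array([ 0.547 , -0.6098,  0.5736]), array([0.7444, 0.6677, 0.    ]), array([-0.383 ,  0.427 ,  0.8192])) centre [ 0.5358 -0.3284  0.0775]
```

Everything checks out: lengths, tray size, and a sub-pixel tick fit. The side view agrees on the spool and on the dowel to within 3 mm. Next I work out the moves.

```bash
cat > mv.py <<'E'
from h import *
def down(deg):
    c,s=np.cos(np.radians(deg)),np.sin(np.radians(deg));return np.array([[c,s,0],[s,-c,0],[0,0,-1.]])
def step(p0,R0,p1,R1,vmax=.06,wmax=.18):
    "equal rows carrying (p0,R0) to (p1,R1): number, one row"
    A=np.eye(4);A[:3,:3]=R0;A[:3,3]=p0;B=np.eye(4);B[:3,:3]=R1;B[:3,3]=p1
    from scipy.linalg import logm,expm
    L=np.real(logm(np.linalg.inv(A)@B))
    w=np.linalg.norm(R.from_matrix(R0.T@R1).as_rotvec());v=np.linalg.norm(np.subtract(p1,p0))
    n=1
    while 1:
        E=expm(L/n)
        if np.linalg.norm(E[:3,3])<=vmax and w/n<=wmax: break
        n+=1
    return n,np.round(np.r_[E[:3,3],R.from_matrix(E[:3,:3]).as_rotvec()],4).tolist()
def now():
    o=r.get_obs();print("t",round(o['t'],2),"pos",o['tcp_pos'].round(4),"j",o['joint_positions'].round(0),"F",o['force'].round(1),"w",round(o['gripper_width'],4));return o['tcp_pos'],o['tool_rot']
E
python3 -c "
from mv import *
p,Q=now()
print(step(p,Q,[.5844,.2978,.10],down(202.6),vmax=.055))"
```

```text
t 0.1 pos [0.1831 0.5968 0.2301] j [69. 18. 94. -0. 69. -4.] F [ 0.1  0.5 -0.3] w 0.0858
(10, [-0.0405, -0.031, 0.013, -0.0002, -0.0001, -0.0692])
```

Call:
servo_tool:
  series: [-0.0405, -0.031, 0.013, -0.0002, -0.0001, -0.0692, 0.06, -0.0405, -0.031, 0.013, -0.0002, -0.0001, -0.0692, 0.06, -0.0405, -0.031, 0.013, -0.0002, -0.0001, -0.0692, 0.06, -0.0405, -0.031, 0.013, -0.0002, -0.0001, -0.0692, 0.06, -0.0405, -0.031, 0.013, -0.0002, -0.0001, -0.0692, 0.06, -0.0405, -0.031, 0.013, -0.0002, -0.0001, -0.0692, 0.06, -0.0405, -0.031, 0.013, -0.0002, -0.0001, -0.0692, 0.06, -0.0405, -0.031, 0.013, -0.0002, -0.0001, -0.0692, 0.06, -0.0405, -0.031, 0.013, -0.0002, -0.0001, -0.0692, 0.06, -0.0405, -0.031, 0.013, -0.0002, -0.0001, -0.0692, 0.06, 0, 0, 0, 0, 0, 0, 0.06, 0, 0, 0, 0, 0, 0, 0.06, 0, 0, 0, 0, 0, 0, 0.06]

```text
t: 1.72
tcp_pos: [0.5833, 0.2997, 0.1014]
tool_rot: [[-0.923, -0.385, 0.0], [-0.385, 0.923, 0.002], [-0.001, 0.002, -1.0]]
force: [0.2, -0.3, -0.2]
gripper_width: 0.0599
finger_force: 0.0
```

```bash
python3 -c "
from mv import *
p,Q=now()
print(Q.round(3)); print(step(p,Q,[.5844,.2978,.004],down(202.6),vmax=.03))"
```

```text
t 1.73 pos [0.5833 0.2997 0.1014] j [ 23.  29.  94.   0.  57. -89.] F [ 0.2 -0.3 -0.2] w 0.0599
[[-0.923 -0.385  0.   ]
 [-0.385  0.923  0.002]
 [-0.001  0.002 -1.   ]]
(4, [-0.0, -0.0006, 0.0243, 0.0004, 0.0002, 0.0002])
```

Descend, grip (force 60), lift to about 0.2.

Call:
servo_tool:
  series: [0, -0.001, 0.03, 0, 0, 0, 0.06, 0, -0.001, 0.03, 0, 0, 0, 0.06, 0, 0, 0.02, 0, 0, 0, 0.05, 0, 0, 0.012, 0, 0, 0, 0.05, 0, 0, 0.005, 0, 0, 0, 0.05, 0, 0, 0, 0, 0, 0, 0.045, 0, 0, 0, 0, 0, 0, 0.02, 0, 0, 0, 0, 0, 0, 0.02, 0, 0, 0, 0, 0, 0, 0.02, 0, 0, 0, 0, 0, 0, 0.02, 0, 0, 0, 0, 0, 0, 0.02]
  force: 60

```text
t: 3.1
tcp_pos: [0.5864, 0.2983, 0.0057]
tool_rot: [[-0.923, -0.384, 0.003], [-0.384, 0.923, 0.003], [-0.004, 0.002, -1.0]]
force: [-1.2, 2.0, 7.0]
gripper_width: 0.0275
finger_force: 59.5
```

Call:
servo_tool:
  series: [0, 0, 0, 0, 0, 0, 0.045, 0, 0, 0, 0, 0, 0, 0.045, 0, 0, 0.003, 0, 0, 0, 0.045, 0, 0, 0.001, 0, 0, 0, 0.04, 0, 0, 0, 0, 0, 0, 0.02, 0, 0, 0, 0, 0, 0, 0.02, 0, 0, 0, 0, 0, 0, 0.02, 0, 0, 0, 0, 0, 0, 0.02]
  force: 60

```text
t: 4.1
tcp_pos: [0.5852, 0.2973, 0.0]
tool_rot: [[-0.923, -0.384, 0.0], [-0.384, 0.923, 0.002], [-0.001, 0.001, -1.0]]
force: [-1.2, -0.7, -1.4]
gripper_width: 0.0279
finger_force: 59.4
```

Call:
servo_tool:
  series: [0, 0, -0.015, 0, 0, 0, 0.02, 0, 0, -0.04, 0, 0, 0, 0.02, 0, 0, -0.055, 0, 0, 0, 0.02, 0, 0, -0.05, 0, 0, 0, 0.02, 0, 0, 0, 0, 0, 0, 0.02, 0, 0, 0, 0, 0, 0, 0.02]

```text
t: 4.85
tcp_pos: [0.5837, 0.2965, 0.1588]
tool_rot: [[-0.923, -0.384, -0.002], [-0.384, 0.923, 0.001], [0.002, 0.001, -1.0]]
force: [-0.8, -0.2, -7.8]
gripper_width: 0.0283
finger_force: 60.5
```

```bash
python3 -c "
from mv import *
p,Q=now()
print(step(p,Q,[.5695,-.0534,.14],down(184.6),vmax=.05))
cv2.imwrite('pics/s1.png',r.snapshot('side')[:,:,::-1])"
```

```text
t 4.85 pos [0.5837 0.2965 0.1588] j [ 23.  25.  92.   0.  63. -90.] F [-0.8 -0.2 -7.8] w 0.0283
(8, [0.0129, -0.042, 0.0023, 0.0001, -0.0003, 0.0392])
```

View pics/s1.png

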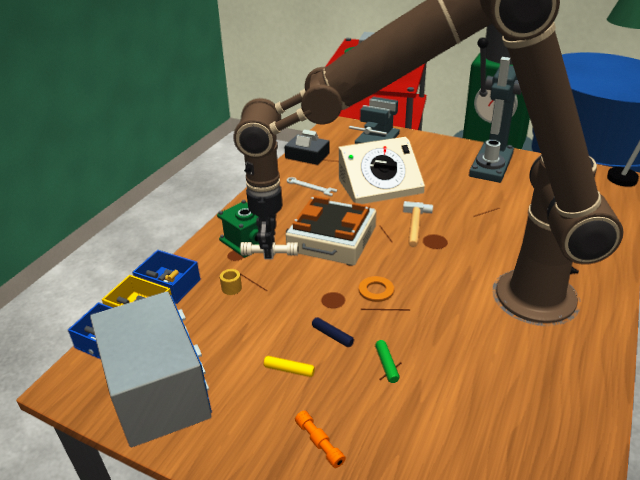

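The side view shows the spool held level by its middle land at about (270,248). The tray is clear at about (332,225). Now I carry it over the right pocket.

Call:
servo_tool:
  series: [0.0129, -0.042, 0.0023, 0.0001, -0.0003, 0.0392, 0.02, 0.0129, -0.042, 0.0023, 0.0001, -0.0003, 0.0392, 0.02, 0.0129, -0.042, 0.0023, 0.0001, -0.0003, 0.0392, 0.02, 0.0129, -0.042, 0.0023, 0.0001, -0.0003, 0.0392, 0.02, 0.0129, -0.042, 0.0023, 0.0001, -0.0003, 0.0392, 0.02, 0.0129, -0.042, 0.0023, 0.0001, -0.0003, 0.0392, 0.02, 0.0129, -0.042, 0.0023, 0.0001, -0.0003, 0.0392, 0.02, 0.0129, -0.042, 0.0023, 0.0001, -0.0003, 0.0392, 0.02, 0, 0, 0, 0, 0, 0, 0.02, 0, 0, 0, 0, 0, 0, 0.02, 0, 0, 0, 0, 0, 0, 0.02]

```text
t: 6.28
tcp_pos: [0.5703, -0.0515, 0.14]
tool_rot: [[-0.997, -0.082, 0.001], [-0.082, 0.997, 0.002], [-0.001, 0.002, -1.0]]
force: [-0.9, 1.1, -6.2]
gripper_width: 0.0281
finger_force: 60.9
```

```bash
python3 -c "
from mv import *
p,Q=now()
print(step(p,Q,[.5695,-.0534,.08],down(184.6),vmax=.02))
a=cv2.imread('pics/s1.png')
c=np.array([.566,-.0086,.09]);t=np.radians(4.6);u=np.array([np.cos(t),np.sin(t),0]);v=np.array([-u[1],u[0],0])
P=[c+s*.082*u+k*.0725*v for s,k in((1,1),(1,-1),(-1,-1),(-1,1))]
q=prj('side',P)*1.0
b=cv2.resize(a[180:280,270:390],None,fx=5,fy=5,interpolation=2)
q=((q-[270,180]+.5)*5-.5).astype(int)
cv2.polylines(b,[q],True,(255,255,0),1);cv2.imwrite('pics/c2.png',b)"
```

```text
t 6.28 pos [ 0.5703 -0.0515  0.14  ] j [ -10.   18.  105.    0.   57. -104.] F [-0.9  1.1 -6.2] w 0.0281
(4, [0.0003, -0.0005, 0.015, 0.0006, 0.0004, 0.0004])
```

View pics/c2.png

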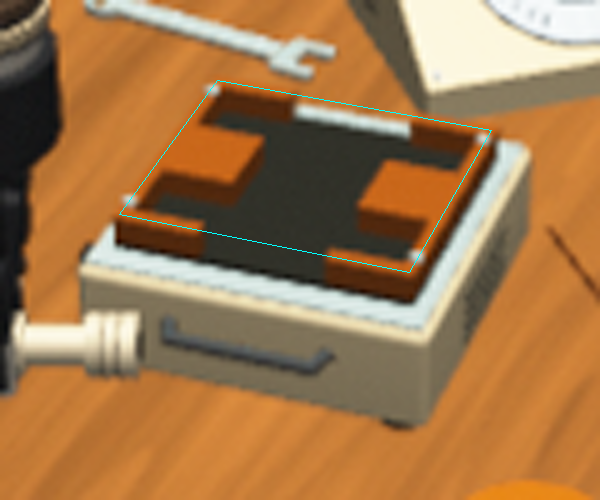

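The overlay matches the rim to about 1 px, so I lower.

Call:
servo_tool:
  series: [0, -0.001, 0.02, 0, 0, 0, 0.02, 0, -0.001, 0.02, 0, 0, 0, 0.02, 0, 0, 0.013, 0, 0, 0, 0.02, 0, 0, 0.006, 0, 0, 0, 0.02, 0, 0, 0.003, 0, 0, 0, 0.02, 0, 0, 0, 0, 0, 0, 0.02, 0, 0, 0, 0, 0, 0, 0.02]

```text
t: 7.15
tcp_pos: [0.5721, -0.0546, 0.0799]
tool_rot: [[-0.997, -0.08, 0.005], [-0.08, 0.997, 0.002], [-0.005, 0.001, -1.0]]
force: [-0.2, -0.4, -6.6]
gripper_width: 0.0286
finger_force: 60.9
```

Call:
servo_tool:
  series: [0, 0, 0.001, 0, 0, 0, 0.02, 0, 0, 0.001, 0, 0, 0, 0.02, 0, 0, 0.0005, 0, 0, 0, 0.02, 0, 0, 0, 0, 0, 0, 0.02]

```text
t: 7.65
tcp_pos: [0.5713, -0.0545, 0.0766]
tool_rot: [[-0.997, -0.08, 0.003], [-0.08, 0.997, 0.002], [-0.003, 0.002, -1.0]]
force: [-0.5, -0.1, -6.4]
gripper_width: 0.028
finger_force: 60.9
```

Call:
servo_tool:
  series: [0, 0, 0.001, 0, 0, 0, 0.02, 0, 0, 0.001, 0, 0, 0, 0.02, 0, 0, 0, 0, 0, 0, 0.02, 0, 0, 0, 0, 0, 0, 0.02]

```text
t: 8.15
tcp_pos: [0.5714, -0.0545, 0.0746]
tool_rot: [[-0.997, -0.081, 0.003], [-0.081, 0.997, 0.002], [-0.003, 0.002, -1.0]]
force: [0.3, 0.5, -6.4]
gripper_width: 0.0281
finger_force: 60.9
```

Call:
servo_tool:
  series: [0, 0, 0.0007, 0, 0, 0, 0.02, 0, 0, 0, 0, 0, 0, 0.02]

```text
t: 8.4
tcp_pos: [0.5716, -0.0545, 0.0741]
tool_rot: [[-0.997, -0.081, 0.004], [-0.081, 0.997, 0.002], [-0.004, 0.001, -1.0]]
force: [-0.4, 0.9, -5.0]
gripper_width: 0.0282
finger_force: 61.1
```

Call:
servo_tool:
  series: [0, 0, 0.0007, 0, 0, 0, 0.02, 0, 0, 0, 0, 0, 0, 0.02]

```text
t: 8.65
tcp_pos: [0.5716, -0.0545, 0.074]
tool_rot: [[-0.997, -0.08, 0.004], [-0.08, 0.997, 0.002], [-0.004, 0.001, -1.0]]
force: [-2.4, 0.8, 0.4]
gripper_width: 0.028
finger_force: 61.5
```

Contact made. Release and rise.

Call:
servo_tool:
  series: [0, 0, 0, 0, 0, 0, 0.035, 0, 0, 0, 0, 0, 0, 0.05, 0, 0, 0, 0, 0, 0, 0.05, 0, 0, -0.01, 0, 0, 0, 0.05, 0, 0, -0.03, 0, 0, 0, 0.05, 0, 0, -0.04, 0, 0, 0, 0.05, 0, 0, -0.04, 0, 0, 0, 0.05, 0, 0, 0, 0, 0, 0, 0.05]

```text
t: 9.65
tcp_pos: [0.5745, -0.0553, 0.1986]
tool_rot: [[-0.997, -0.081, 0.013], [-0.081, 0.997, 0.0], [-0.013, -0.001, -1.0]]
force: [-0.7, -0.2, -0.4]
gripper_width: 0.0497
finger_force: 0.0
```

```bash
python3 -c "
from mv import *
p,Q=now()
print(step(p,Q,[.4098,.332,.10],down(165.5),vmax=.052))"
```

```text
t 9.65 pos [ 0.5745 -0.0553  0.1986] j [ -10.   14.  102.    0.   63. -105.] F [-0.7 -0.2 -0.4] w 0.0497
(9, [0.0214, 0.0419, 0.0108, 0.0001, 0.0015, 0.0371])
```

Call:
servo_tool:
  series: [0.0214, 0.0419, 0.0108, 0, 0, 0.0371, 0.05, 0.0214, 0.0419, 0.0108, 0, 0, 0.0371, 0.05, 0.0214, 0.0419, 0.0108, 0, 0, 0.0371, 0.05, 0.0214, 0.0419, 0.0108, 0, 0, 0.0371, 0.05, 0.0214, 0.0419, 0.0108, 0, 0, 0.0371, 0.05, 0.0214, 0.0419, 0.0108, 0, 0, 0.0371, 0.05, 0.0214, 0.0419, 0.0108, 0, 0, 0.0371, 0.05, 0.0214, 0.0419, 0.0108, 0, 0, 0.0371, 0.05, 0.0214, 0.0419, 0.0108, 0, 0, 0.0371, 0.05, 0, 0, 0, 0, 0, 0, 0.05, 0, 0, 0, 0, 0, 0, 0.05, 0, 0, 0, 0, 0, 0, 0.05]

```text
t: 11.15
tcp_pos: [0.4057, 0.3319, 0.0962]
tool_rot: [[-0.968, 0.252, 0.003], [0.252, 0.968, 0.001], [-0.003, 0.002, -1.0]]
force: [-0.2, 0.1, -0.3]
gripper_width: 0.0497
finger_force: 0.0
```

```bash
python3 -c "
from mv import *
p,Q=now()
print(step(p,Q,[.4098,.332,.0],down(165.5),vmax=.03))
cv2.imwrite('pics/t2.png',cv2.resize(r.snapshot('top')[180:340,200:440,::-1],None,fx=3.3,fy=3.3,interpolation=2))"
```

```text
t 11.15 pos [0.4057 0.3319 0.0962] j [ 35.  17. 113.  -0.  50. -41.] F [-0.2  0.1 -0.3] w 0.0497
(4, [-0.0009, 0.0003, 0.024, 0.0005, 0.0007, -0.0004])
```

View pics/t2.png

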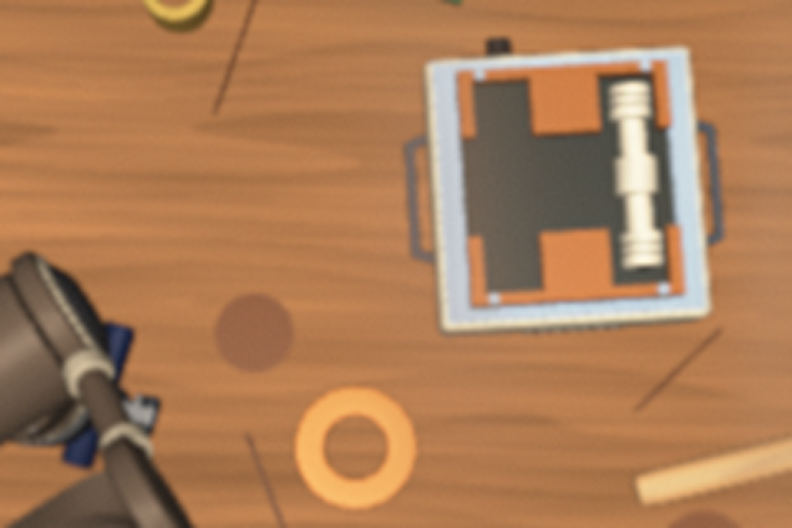

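The spool lies lengthwise in the right pocket, clear of its end walls. Next I grip the dowel.

Call:
servo_tool:
  series: [-0.002, 0, 0.03, 0, 0, 0, 0.05, -0.002, 0, 0.03, 0, 0, 0, 0.05, 0, 0, 0.02, 0, 0, 0, 0.05, 0, 0, 0.01, 0, 0, 0, 0.045, 0, 0, 0.006, 0, 0, 0, 0.045, 0, 0, 0, 0, 0, 0, 0.045, 0, 0, 0, 0, 0, 0, 0.015, 0, 0, 0, 0, 0, 0, 0.015, 0, 0, 0, 0, 0, 0, 0.015, 0, 0, 0, 0, 0, 0, 0.015, 0, 0, 0, 0, 0, 0, 0.015]

```text
t: 12.58
tcp_pos: [0.4105, 0.3328, 0.0013]
tool_rot: [[-0.968, 0.251, 0.005], [0.251, 0.968, 0.003], [-0.004, 0.004, -1.0]]
force: [-1.2, -0.8, 5.9]
gripper_width: 0.024
finger_force: 59.0
```

Call:
servo_tool:
  series: [0, 0, -0.015, 0, 0, 0, 0.015, 0, 0, -0.04, 0, 0, 0, 0.015, 0, 0, -0.055, 0, 0, 0, 0.015, 0, 0, -0.05, 0, 0, 0, 0.015, 0, 0, 0, 0, 0, 0, 0.015, 0, 0, 0, 0, 0, 0, 0.015]

```text
t: 13.32
tcp_pos: [0.4077, 0.3309, 0.159]
tool_rot: [[-0.968, 0.25, 0.001], [0.25, 0.968, 0.0], [-0.001, 0.0, -1.0]]
force: [-0.1, -1.2, -5.7]
gripper_width: 0.0243
finger_force: 60.0
```

```bash
python3 -c "
from mv import *
p,Q=now()
print(step(p,Q,[.5630,.036,.14],down(184.6),vmax=.05))"
```

```text
t 13.32 pos [0.4077 0.3309 0.159 ] j [ 34.  12. 111.  -0.  58. -41.] F [-0.1 -1.2 -5.7] w 0.0243
(7, [-0.0268, -0.0396, 0.0027, 0.0, 0.0001, -0.0476])
```

Call:
servo_tool:
  series: [-0.0268, -0.0396, 0.0027, 0, 0, -0.0476, 0.015, -0.0268, -0.0396, 0.0027, 0, 0, -0.0476, 0.015, -0.0268, -0.0396, 0.0027, 0, 0, -0.0476, 0.015, -0.0268, -0.0396, 0.0027, 0, 0, -0.0476, 0.015, -0.0268, -0.0396, 0.0027, 0, 0, -0.0476, 0.015, -0.0268, -0.0396, 0.0027, 0, 0, -0.0476, 0.015, -0.0268, -0.0396, 0.0027, 0, 0, -0.0476, 0.015, 0, 0, 0, 0, 0, 0, 0.015, 0, 0, 0, 0, 0, 0, 0.015, 0, 0, 0, 0, 0, 0, 0.015, 0, 0, 0, 0, 0, 0, 0.015]

```text
t: 14.7
tcp_pos: [0.5635, 0.038, 0.1408]
tool_rot: [[-0.997, -0.081, 0.002], [-0.081, 0.997, 0.002], [-0.002, 0.002, -1.0]]
force: [0.9, 0.9, -4.1]
gripper_width: 0.0241
finger_force: 60.3
```

```bash
python3 -c "
from mv import *
p,Q=now()
print(step(p,Q,[.5630,.036,.08],down(184.6),vmax=.06))"
```

```text
t 14.7 pos [0.5635 0.038  0.1408] j [ -1.  17. 106.   0.  57. -95.] F [ 0.9  0.9 -4.1] w 0.0241
(2, [0.0004, -0.001, 0.0304, 0.0008, 0.0012, 0.0006])
```

Call:
servo_tool:
  series: [0, -0.001, 0.02, 0, 0, 0, 0.015, 0, -0.001, 0.02, 0, 0, 0, 0.015, 0, 0, 0.013, 0, 0, 0, 0.015, 0, 0, 0.006, 0, 0, 0, 0.015, 0, 0, 0.003, 0, 0, 0, 0.015, 0, 0, 0.001, 0, 0, 0, 0.015, 0, 0, 0, 0, 0, 0, 0.015, 0, 0, 0, 0, 0, 0, 0.015]

```text
t: 15.7
tcp_pos: [0.5652, 0.0351, 0.0788]
tool_rot: [[-0.997, -0.08, 0.004], [-0.08, 0.997, 0.002], [-0.004, 0.001, -1.0]]
force: [0.2, -0.2, -4.8]
gripper_width: 0.0239
finger_force: 60.3
```

Call:
servo_tool:
  series: [0, 0, 0.001, 0, 0, 0, 0.015, 0, 0, 0, 0, 0, 0, 0.015, 0, 0, 0, 0, 0, 0, 0.015]

```text
t: 16.08
tcp_pos: [0.5647, 0.0352, 0.0773]
tool_rot: [[-0.997, -0.08, 0.003], [-0.08, 0.997, 0.002], [-0.003, 0.002, -1.0]]
force: [-0.1, -0.6, -5.0]
gripper_width: 0.024
finger_force: 60.3
```

Call:
servo_tool:
  series: [0, 0, 0.001, 0, 0, 0, 0.015, 0, 0, 0, 0, 0, 0, 0.015, 0, 0, 0, 0, 0, 0, 0.015]

```text
t: 16.45
tcp_pos: [0.5648, 0.0352, 0.0762]
tool_rot: [[-0.997, -0.08, 0.003], [-0.08, 0.997, 0.002], [-0.003, 0.002, -1.0]]
force: [-0.1, 0.9, -4.8]
gripper_width: 0.0238
finger_force: 60.3
```

Call:
servo_tool:
  series: [0, 0, 0.0007, 0, 0, 0, 0.015, 0, 0, 0, 0, 0, 0, 0.015]

```text
t: 16.7
tcp_pos: [0.5647, 0.0352, 0.0755]
tool_rot: [[-0.997, -0.08, 0.003], [-0.08, 0.997, 0.002], [-0.003, 0.002, -1.0]]
force: [0.2, 0.3, -4.7]
gripper_width: 0.0242
finger_force: 60.3
```

Call:
servo_tool:
  series: [0, 0, 0.0005, 0, 0, 0, 0.015, 0, 0, 0, 0, 0, 0, 0.015]

```text
t: 16.95
tcp_pos: [0.5648, 0.0352, 0.0754]
tool_rot: [[-0.997, -0.08, 0.003], [-0.08, 0.997, 0.002], [-0.003, 0.001, -1.0]]
force: [-1.3, 0.1, -0.9]
gripper_width: 0.0238
finger_force: 60.5
```

Call:
servo_tool:
  series: [0, 0, 0, 0, 0, 0, 0.03, 0, 0, 0, 0, 0, 0, 0.045, 0, 0, 0, 0, 0, 0, 0.045, 0, 0, -0.01, 0, 0, 0, 0.045, 0, 0, -0.03, 0, 0, 0, 0.045, 0, 0, -0.05, 0, 0, 0, 0.04, 0, 0, -0.05, 0, 0, 0, 0.04, 0, 0, 0, 0, 0, 0, 0.04, 0, 0, 0, 0, 0, 0, 0.04]

```text
t: 18.08
tcp_pos: [0.5642, 0.0349, 0.2155]
tool_rot: [[-0.997, -0.08, 0.004], [-0.08, 0.997, 0.002], [-0.004, 0.001, -1.0]]
force: [0.0, 0.3, -0.8]
gripper_width: 0.0396
finger_force: 0.0
```

```bash
cat > dial.py <<'E'
from mv import *
q=np.load("q.npy");t=np.radians(35);Z=R.from_euler('z',q[2]).as_matrix()
up=Z@[np.cos(t),0,np.sin(t)];n=Z@[-np.sin(t),0,np.cos(t)];le=Z@[0,1,0];c=np.array([q[0],q[1],.0775])
def pose(th,out):   # tool x opposite the pointer
    a=th-np.radians(150);e=-(np.cos(a)*up-np.sin(a)*le)
    return c+out*n,np.c_[e,np.cross(-n,e),-n]
E
python3 -c "
from dial import *
p,Q=now()
P,T=pose(1.375,.11);print(P,T.round(3));print(step(p,Q,P,T,vmax=.05,wmax=.12))
print(prj('top',[c+.04*n]),((prj('top',[c+.04*n])-[460,205]+.5)*6-.5))"
```

```text
t 18.07 pos [0.5642 0.0349 0.2155] j [ -1.  12. 103.   0.  65. -96.] F [ 0.   0.3 -0.8] w 0.0396
[ 0.49367925 -0.28138473  0.16760672] [[-0.881 -0.278  0.383]
 [-0.436  0.792 -0.427]
 [-0.185 -0.543 -0.819]]
(7, [0.0207, -0.04, 0.0149, 0.0774, -0.0406, -0.0449])
[[502.53806268 255.87311653]] [[257.72837609 307.73869917]]
```

Call:
servo_tool:
  series: [0.0207, -0.04, 0.0149, 0.0774, -0.0406, -0.0449, 0.04, 0.0207, -0.04, 0.0149, 0.0774, -0.0406, -0.0449, 0.04, 0.0207, -0.04, 0.0149, 0.0774, -0.0406, -0.0449, 0.04, 0.0207, -0.04, 0.0149, 0.0774, -0.0406, -0.0449, 0.04, 0.0207, -0.04, 0.0149, 0.0774, -0.0406, -0.0449, 0.04, 0.0207, -0.04, 0.0149, 0.0774, -0.0406, -0.0449, 0.04, 0.0207, -0.04, 0.0149, 0.0774, -0.0406, -0.0449, 0.04, 0, 0, 0, 0, 0, 0, 0.04, 0, 0, 0, 0, 0, 0, 0.04, 0, 0, 0, 0, 0, 0, 0.04, 0, 0, 0, 0, 0, 0, 0.04]

```text
t: 19.45
tcp_pos: [0.4941, -0.2805, 0.1674]
tool_rot: [[-0.88, -0.279, 0.383], [-0.437, 0.792, -0.426], [-0.184, -0.542, -0.82]]
force: [0.2, 0.9, -0.3]
gripper_width: 0.0395
finger_force: 0.0
```

```bash
python3 -c "
from dial import *
p,Q=now()
P,T=pose(1.375,.06);print(step(p,Q,P,T,vmax=.03,wmax=.12))
P,T=pose(1.375,.015);print(step(p,Q,P,T,vmax=.12,wmax=.12))
cv2.imwrite('pics/t3.png',cv2.resize(r.snapshot('top')[160:340,310:590,::-1],None,fx=2.8,fy=2.8,interpolation=2))"
```

```text
t 19.45 pos [ 0.4941 -0.2805  0.1674] j [ -28.    2.  128.  -36.   20. -110.] F [ 0.2  0.9 -0.3] w 0.0395
(2, [0.0003, -0.0004, 0.025, 0.0004, 0.0002, 0.0005])
(1, [0.0007, -0.0008, 0.095, 0.0009, 0.0004, 0.001])
```

View pics/t3.png

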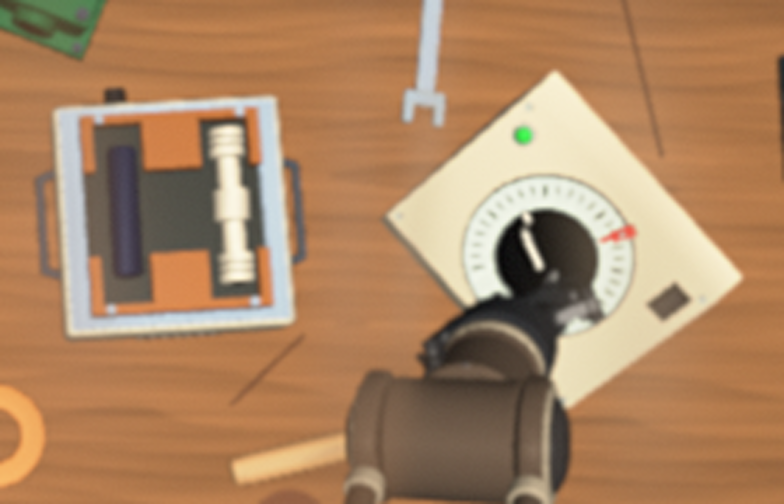

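Both parts lie in their pockets, and the gripper is poised over the dial. Approach along the axis.

Call:
servo_tool:
  series: [0, 0, 0.025, 0, 0, 0, 0.04, 0, 0, 0.025, 0, 0, 0, 0.04, 0, 0, 0.02, 0, 0, 0, 0.04, 0, 0, 0, 0, 0, 0, 0.04, 0, 0, 0, 0, 0, 0, 0.04]

```text
t: 20.12
tcp_pos: [0.5204, -0.3109, 0.1103]
tool_rot: [[-0.881, -0.278, 0.383], [-0.436, 0.792, -0.427], [-0.184, -0.543, -0.819]]
force: [0.1, -0.2, 0.1]
gripper_width: 0.04
finger_force: 0.0
```

```bash
python3 -c "
from dial import *
p,Q=now()
P,T=pose(1.375,.016);print(step(p,Q,P,T,vmax=.12,wmax=.12))"
```

```text
t 20.12 pos [ 0.5204 -0.3109  0.1103] j [-29.  13. 125. -51.  14. -96.] F [ 0.1 -0.2  0.1] w 0.04
(1, [0.0001, -0.0003, 0.0243, 0.0004, -0.0001, 0.0002])
```

Call:
servo_tool:
  series: [0, 0, 0.012, 0, 0, 0, 0.04, 0, 0, 0.008, 0, 0, 0, 0.04, 0, 0, 0.004, 0, 0, 0, 0.04, 0, 0, 0, 0, 0, 0, 0.04, 0, 0, 0, 0, 0, 0, 0.04]

```text
t: 20.75
tcp_pos: [0.5295, -0.3214, 0.0908]
tool_rot: [[-0.881, -0.278, 0.383], [-0.436, 0.792, -0.427], [-0.185, -0.543, -0.819]]
force: [-1.2, 0.2, -0.1]
gripper_width: 0.0405
finger_force: 0.0
```

```bash
python3 -c "
from dial import *
p,Q=now()
P,T=pose(1.375,.016);print(step(p,Q,P,T,vmax=.12,wmax=.12))"
```

```text
t 20.75 pos [ 0.5295 -0.3214  0.0908] j [-30.  16. 124. -58.  12. -89.] F [-1.2  0.2 -0.1] w 0.0405
(1, [-0.0, 0.0, 0.0003, -0.0, -0.0, -0.0002])
```

Close on the bar with a light grip.

Call:
servo_tool:
  series: [0, 0, 0, 0, 0, 0, 0.01, 0, 0, 0, 0, 0, 0, 0.01, 0, 0, 0, 0, 0, 0, 0.01, 0, 0, 0, 0, 0, 0, 0.01, 0, 0, 0, 0, 0, 0, 0.01]
  force: 40

```text
t: 21.38
tcp_pos: [0.5292, -0.3208, 0.0904]
tool_rot: [[-0.881, -0.279, 0.383], [-0.436, 0.792, -0.426], [-0.184, -0.542, -0.82]]
force: [-3.6, 5.8, 4.8]
gripper_width: 0.0191
finger_force: 39.0
```

```bash
python3 -c "
from dial import *
p,Q=now();print(r.get_obs()['ft_torque'])
P,T=pose(2.954,.016);print(step(p,Q,P,T,vmax=.12,wmax=.12))"
```

```text
t 21.38 pos [ 0.5292 -0.3208  0.0904] j [-30.  16. 124. -58.  12. -89.] F [-3.6  5.8  4.8] w 0.0191
[0.41015057 0.26308204 0.11049037]
(14, [-0.0001, -0.0, 0.0, 0.0, -0.0, 0.1128])
```

Call:
servo_tool:
  series: [0, 0, 0, 0, 0, 0.1128, 0.01, 0, 0, 0, 0, 0, 0.1128, 0.01, 0, 0, 0, 0, 0, 0.1128, 0.01, 0, 0, 0, 0, 0, 0.1128, 0.01, 0, 0, 0, 0, 0, 0.1128, 0.01, 0, 0, 0, 0, 0, 0.1128, 0.01, 0, 0, 0, 0, 0, 0.1128, 0.01, 0, 0, 0, 0, 0, 0.1128, 0.01, 0, 0, 0, 0, 0, 0.1128, 0.01, 0, 0, 0, 0, 0, 0.1128, 0.01, 0, 0, 0, 0, 0, 0.1128, 0.01, 0, 0, 0, 0, 0, 0.1128, 0.01, 0, 0, 0, 0, 0, 0.1128, 0.01, 0, 0, 0, 0, 0, 0.1128, 0.01, 0, 0, 0, 0, 0, 0, 0.01, 0, 0, 0, 0, 0, 0, 0.01, 0, 0, 0, 0, 0, 0, 0.01]

```text
t: 23.5
tcp_pos: [0.5296, -0.3199, 0.0901]
tool_rot: [[-0.271, 0.883, 0.384], [0.797, 0.43, -0.425], [-0.54, 0.191, -0.82]]
force: [-2.3, 7.1, 4.4]
gripper_width: 0.0196
finger_force: 39.1
```

```bash
python3 -c "
from dial import *
p,Q=now()
P,T=pose(2.954,.016);print(step(p,Q,P,T,vmax=.12,wmax=.12),(P-p).round(4))"
```

```text
t 23.5 pos [ 0.5296 -0.3199  0.0901] j [-30.  16. 124. -58.  12.   2.] F [-2.3  7.1  4.4] w 0.0196
(1, [-0.0015, -0.0006, 0.0003, 0.0018, -0.0017, -0.0003]) [ 0.     -0.0016  0.0005]
```

Call:
servo_tool:
  series: [0, 0, 0, 0, 0, 0, 0.03, 0, 0, 0, 0, 0, 0, 0.04, 0, 0, 0, 0, 0, 0, 0.04, 0, 0, -0.01, 0, 0, 0, 0.04, 0, 0, -0.03, 0, 0, 0, 0.04, 0, 0, -0.04, 0, 0, 0, 0.04, 0, 0, -0.04, 0, 0, 0, 0.04, 0, 0, -0.04, 0, 0, 0, 0.04, 0, 0, 0, 0, 0, 0, 0.04, 0, 0, 0, 0, 0, 0, 0.04]

```text
t: 24.75
tcp_pos: [0.468, -0.2533, 0.221]
tool_rot: [[-0.271, 0.884, 0.382], [0.796, 0.429, -0.427], [-0.541, 0.188, -0.82]]
force: [0.0, -1.4, 0.5]
gripper_width: 0.0402
finger_force: 0.0
```

```bash
python3 -c "
from dial import *
now()
cv2.imwrite('pics/t4.png',cv2.resize(r.snapshot('top')[205:295,460:550,::-1],None,fx=6,fy=6,interpolation=2))
cv2.imwrite('pics/s4.png',cv2.resize(r.snapshot('side')[120:215,325:440,::-1],None,fx=6,fy=6,interpolation=2))"
```

```text
t 24.75 pos [ 0.468  -0.2533  0.221 ] j [-26.  -7. 130. -28.  28. -27.] F [ 0.  -1.4  0.5] w 0.0402
```

View pics/t4.png

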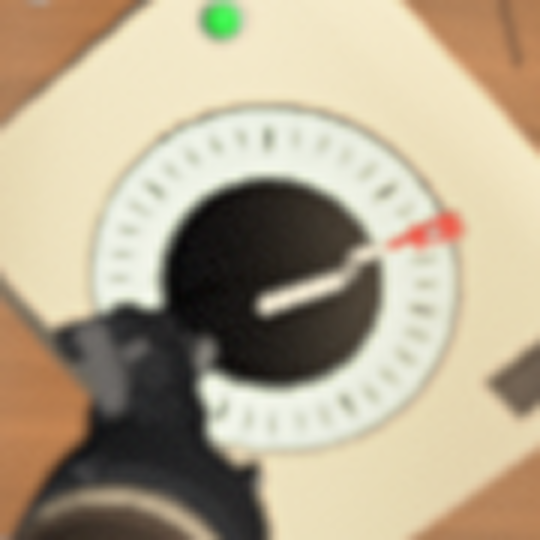

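The pointer at (372,251) leads into the tab's point at (388,245). I'll check the two angles by image code.

```bash
python3 - <<'E'
from dial import *
def pt(th,rad,out):
    a=th-np.radians(150);return c+rad*(np.cos(a)*up-np.sin(a)*le)+out*n
def angle(u,out): # angle of pixel ray on the plane 'out'
    K,d,T=cam("top");g=cv2.undistortPoints(np.array([[u]],float),K,d)[0,0];D=T[:3,:3]@[*g,1]
    o=c+out*n;s=((o-T[:3,3])@n)/(D@n);v=T[:3,3]+s*D-o
    return round(np.arctan2(-v@le,v@up)+np.radians(150),4),round(np.linalg.norm(v),4)
for f in("pics/top0.png",None):
    a=cv2.imread(f) if f else r.snapshot("top")[:,:,::-1]
    a=a.astype(float);b,g,rd=a[...,0],a[...,1],a[...,2]
    yy,xx=np.mgrid[:480,:640];near=np.hypot(xx-505,yy-251)<35
    w=np.where(near,np.clip(rd-g-60,0,None),0);print("red",angle([(w*xx).sum()/w.sum(),(w*yy).sum()/w.sum()],.0085))
    k=np.hypot(xx-505,yy-251.5)<16.2
    w=np.where(k,np.clip(a.mean(2)-90,0,None),0)
    for nm,m,out in(("bar",.010,.040),):
        # bar stroke: keep pixels projecting to radius<33 mm on the bar top
        P=[(angle([x,y],.04),w[y,x]) for y,x in zip(*np.nonzero(w))]
        P=[(t,rr,wt) for (t,rr),wt in P if .012<rr<.031]
        t=np.array(P);print("bar",np.average(t[:,0],weights=t[:,2]),len(t),t[:,0].std())
for e in([357,261],[367,255],[378,250],[388,245]): print(e,angle(crop([e],460,205,6)[0],.0085))
E
```

```text
red (np.float64(2.953), np.float64(0.0672))
bar 1.3750467743880381 34 0.1439793958731115
red (np.float64(2.9526), np.float64(0.0672))
bar 2.9611659098727214 38 0.47106626790024203
[357, 261] (np.float64(3.0019), np.float64(0.0358))
[367, 255] (np.float64(2.9718), np.float64(0.0402))
[378, 250] (np.float64(2.9591), np.float64(0.0448))
[388, 245] (np.float64(2.9461), np.float64(0.0491))
```

View pics/s4.png

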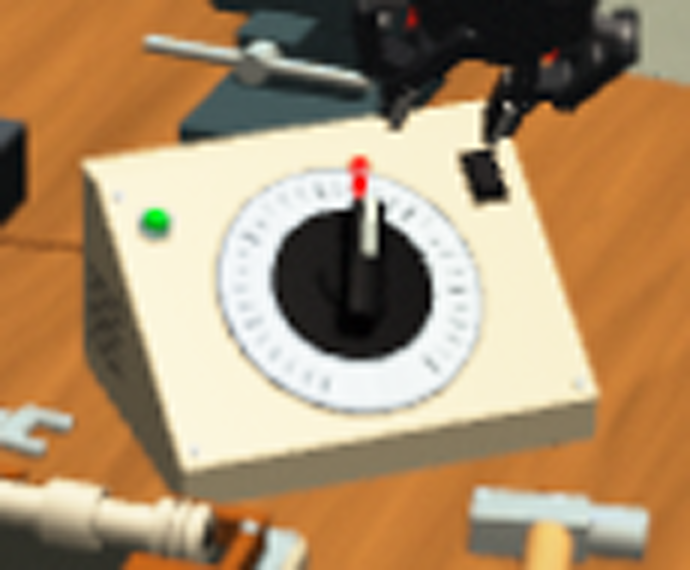

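The tab has not moved (2.953) and the dial reads about 2.96, which is within measurement noise. The side view agrees, and the gripper is clear.

```bash
python3 -c "
from plant import r
print(r.hand_in())"
```

```text
the job is handed in; nothing more can be done
None
```

The spool valve is in the right pocket and the dowel in the left, both lengthwise and lowered to contact before release, and the dial reads about 2.96 rad against the red tab at 2.953; the tab did not move, and I handed the job in at about 25 s.

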